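# Clamp the shoe last and lock the jaw in its L-shaped slot

### The arm

A 6-joint arm with a two-finger parallel gripper is mounted at the origin on the work surface. World frame = base frame: x ahead of the robot, y to its left, z up, the work surface at z = 0. Lengths are in m, angles in rad, forces in N, time in s.
With the tool pointing down it reaches from about 0.3 to 0.85 m from the base axis. Payload 4.2 kg.
Tool frame: the origin (TCP) lies on the centre line of the jaws, within the pads' length; the fingertips stand 19 mm ahead of it and the grasp point (between the pads) is the TCP (bot.finger_overhang is the distance from the TCP to the fingertips, in m); z points along the fingers, y is the direction in which the jaws open and shut (so a half turn about z gives the same grasp; the last joint's range is limited). The gripper opens to 91 mm and grips with 3 to 60 N. Pads are 32 mm wide; open, the fingers measure 118 mm over their backs; the gripper's body (76 mm by 178 mm) begins 60 mm behind the grasp point.
Start: joints at [-1.32, 0.32, 1.565, -0, 1.257, -0.02], TCP at [0.154, -0.554, 0.233] pointing down, gripper open.
Joint ranges: [-3.11, 3.11], [-0.84, 2.01], [0.21, 2.61], [-1.34, 4.49], [0.05, 2.63], [-2.56, 2.56]. Speed limits (rad/s): [2.57, 2.57, 3.14, 3.14, 3.14, 3.14].

### API

Orientations are given as a unit quaternion [x, y, z, w].
In Python, from station import bot, gripper_to, solve_ik, readout, get_image, workorder gives the robot as it stands. Calls block until the motion is done:
- bot.reach(position, orientation): joint-space move of the TCP to a pose.
- bot.move_straight(position, attitude=None, feed=0.15, stop_force=None): straight line of the TCP; attitude=None keeps the orientation; feed is the mean speed in m/s. With stop_force (N) it stops when the force on the tool has changed by that much, and returns True; else False.
- bot.movej(angles): joint-space move.
- gripper_to(opening): finger opening in m; the grip force is fixed at half the most; returns when the fingers have stopped.
- bot.pause(seconds).
- solve_ik(position, orientation): joint angles nearest the present ones, or None.
- readout.get_state(): the state.
- get_image(name): name is "side" or "top" or "wrist"; returns a dict with "pixels" (384x512x3 uint8, red, green, blue), "z_map" (384x512 float32, m along the optical axis (not along the pixel's ray), 0 where there is no reading), "vfov" (degrees; the focal length in pixels is half the picture's height over the tangent of half this angle, whatever the lens; pixels are square), "cx", "cy" (the principal point, pixels), "cam_to_world" (4x4, takes a point from camera to world coordinates); the wrist camera has in their place "hand_eye" (4x4, takes a point from camera to tool coordinates, whose origin is the TCP and whose axes are the flange's). Camera axes: x right, y down, z forward; pixel columns grow to the right and rows downward; lengths in m; the calibration is good to about 2 mm. A picture is of the moment at which its call begins: read the wrist's pose just before it.
A pose or a line that the arm cannot do raises bot.MotionError and nothing moves.
- workorder.close_job(): hands the job in, once; it reports no verdict.
The state is a dict: "time": time; "qpos": joint angles; "joint_velocities": joint speeds; "tau": joint torques, N m; "eef_pos": TCP position; "orientation": TCP orientation; "wrist_force": force on the tool from outside, world axes, zero at the start; "wrist_torque": the same for the moment, N m; "grip_width": finger opening in m.
Only numpy, scipy, OpenCV 4.12 (cv2) and the standard library are available. Lean on these libraries where they do the work, as an engineer would, in place of code of your own. Each camera call takes 0.05 s, during which the arm holds its last target.

### The job

Clamp the yellow shoe last in its holder: with the fingertips, push the orange knob along the long leg of the L-shaped slot up to the corner, then push it sideways to the end of the short leg, so that the jaw stays locked. Only push the knob, never pull it up, and leave the tape roll, hammer, glue bottle and tin where they are.

Things in the scene. Friction and masses are not known exactly. Their poses are not given: they have to be found in the camera images.
- holder: Shoe-last holder screwed to the table: dark base plate 530 x 145 x 12 mm. Origin at table height under the slot's start; x along the slot's long leg towards the last, y along the short leg, z up. Yellow shoe last fixed on it at x 245 to 448 mm, y -15 to 60 mm, up to 111 mm high; toe stop 70 mm high at x = 480 mm.
- slot_start (a point): Start of the L-shaped slot, 14 mm wide, in the flat blue cover plate (x -45 to 125 mm, y -45 to 90 mm in the holder's frame, top 50 mm above the table): 80 mm along x at y = 0, then 45 mm along +y at x = 80 mm. Pin position with both joints at 0, at the height of the plate's top. Axes as the holder's.
- slot_corner (a point): Corner of the slot, 80 mm along the holder's x from slot_start, at the height of the cover plate's top.
- slot_end (a point): End position of the pin in the short leg, 45 mm along the holder's y from slot_corner, at the height of the cover plate's top.
- knob_centre (a point): Centre (half-way up) of the orange round knob, an upright cylinder 22 mm in diameter and 36 mm high, 56 to 92 mm above the table (its underside 6 mm over the cover plate). It sits on a steel pin 10 mm in diameter that runs in the slot with 2 mm of play all round.
- heel_jaw (a joint): Travel of the heel jaw, and of the knob with it, along the holder's x: 0 at the slot's start, 0.080 m at the corner (the slot's end wall stops it at about 0.082). The pin can enter the short leg only from about 0.078. It takes about 2 N to move, plus about 12 N per m/s of speed, and it stays where it is left.
- lock_pin (a joint): Travel of the pin and knob along the holder's y: about 0 (+-0.002) in the long leg, 0.045 m at the end of the short leg (the slot's wall stops it at about 0.047). It takes about 1.5 N to move, plus about 12 N per m/s of speed, and it stays where it is left.
- pull_knob (a joint): How far the knob is pulled up, 0 down to 0.012 m; a spring of 3 N holds it down at 0. It must not be pulled up.
- tape_roll: Loose roll of cream masking tape lying flat, 100 mm across, hole 76 mm, 25 mm high; origin at the centre of its underside. It lies beyond the start of the slot. Leave it alone.
- hammer: Loose hammer, 280 mm long, lying along its own x axis, handle to -x; it lies beside the holder, off its +y side. Leave it alone.
- glue_bottle: Loose white bottle with a red cap, 44 mm across, 120 mm high; origin at the centre of its underside; beside the holder on its -y side. Leave it alone.
- tack_tin: Loose steel tin, 60 mm across, 60 mm high; origin at the centre of its underside; beside the holder on its -y side. Leave it alone.

How it is judged:
By the outcome, as a careful person would: the job done as asked, in the order asked, and still so for the second after the job is handed in, with the robot touching nothing.
It also fails if it takes over 42 s, if anything falls off the work surface, if the arm or the gripper's body presses on something with over 40 N, if the wrist force passes 120 N, or if a joint passes its speed limit or range.

## Working session

There is one attempt and no reset: what is moved stays moved. The work goes in short steps, each a Python script; the robot and the scene stay as the last script left them, time stands still between calls to the robot, and variables do not carry over. Pictures are saved under pics/ and viewed, and the job is handed in when it is done.

```bash
mkdir -p pics; ls
cat > h.py <<'E'
import numpy as np, cv2
from station import bot, gripper_to, solve_ik, readout, get_image, workorder
def grab(n,tag):
    s=readout.get_state(); im=get_image(n); cv2.imwrite(f'pics/{tag}.png',im['pixels'][:,:,::-1])
    np.savez(f'pics/{tag}.npz',**{k:np.asarray(v) for k,v in im.items()},pos=s['eef_pos'],q=s['orientation']); return im
def load(tag): return dict(np.load(f'pics/{tag}.npz'))
def ray(im,u,v,T=None):
    f=im['pixels'].shape[0]/2/np.tan(np.radians(float(im['vfov']))/2)
    d=np.array([(u-im['cx'])/f,(v-im['cy'])/f,1.])
    T=im['cam_to_world'] if T is None else T
    return T[:3,3],T[:3,:3]@d
def atz(im,u,v,z,T=None):
    o,d=ray(im,u,v,T); return o+d*(z-o[2])/d[2]
def pt(im,u,v,T=None):
    o,d=ray(im,u,v,T); return o+d*float(im['z_map'][int(round(v)),int(round(u))])
E
python3 - <<'E'
from h import *
for n in ('top','side','wrist'):
    im=grab(n,n+'1'); print(n,im['vfov'],im['cx'],im['cy'],[k for k in im]); 
    if 'cam_to_world' in im: print(np.round(im['cam_to_world'],3))
s=readout.get_state();print(s['time'],s['eef_pos'],s['orientation'],s['grip_width'])
E
```

```text
pics
top 44.565815275105834 254.7069320468648 200.3149535148328 ['pixels', 'z_map', 'vfov', 'cx', 'cy', 'cam_to_world']
[[ 0.029 -0.977  0.212  0.313]
 [-1.    -0.028  0.004 -0.011]
 [ 0.003 -0.212 -0.977  1.337]
 [ 0.     0.     0.     1.   ]]
side 44.66462677420681 263.77153313500116 196.37630718146795 ['pixels', 'z_map', 'vfov', 'cx', 'cy', 'cam_to_world']
[[-0.93  -0.254  0.264  0.257]
 [-0.366  0.605 -0.707  0.838]
 [ 0.02  -0.754 -0.656  0.828]
 [ 0.     0.     0.     1.   ]]
wrist 71.52058484412169 258.62066213955984 191.61720277129348 ['pixels', 'z_map', 'vfov', 'cx', 'cy', 'hand_eye']
0.15 [ 0.15374362 -0.55369811  0.23229875] [ 9.90844612e-01  1.35005505e-01 -7.55303145e-05 -6.79782903e-04] 0.09133130791393956
```

View pics/top1.png

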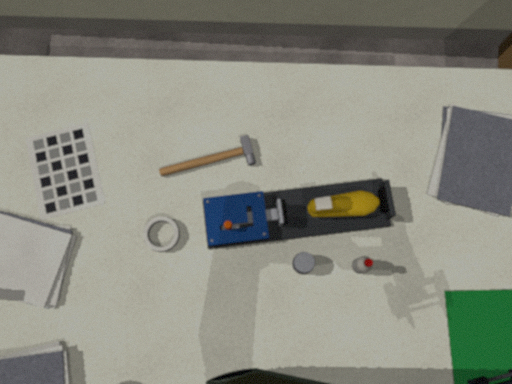

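View pics/side1.png

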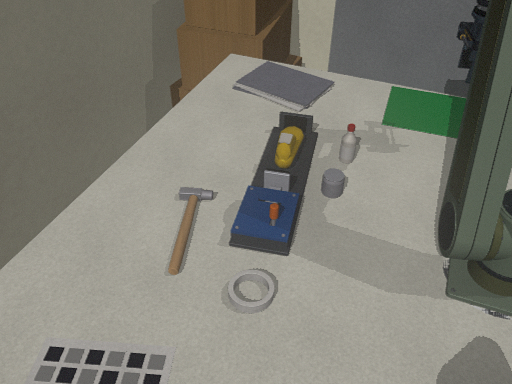

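Run:
```python
from h import *
im=cv2.imread('pics/top1.png'); c=im[170:270,190:330]; cv2.imwrite('pics/topc.png',cv2.resize(c,None,fx=5.5,fy=5.5,interpolation=cv2.INTER_CUBIC))
im=cv2.imread('pics/side1.png'); c=im[170:270,220:350]; cv2.imwrite('pics/sidec.png',cv2.resize(c,None,fx=6,fy=6,interpolation=cv2.INTER_CUBIC))
```

```text
(no output)
```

View pics/topc.png

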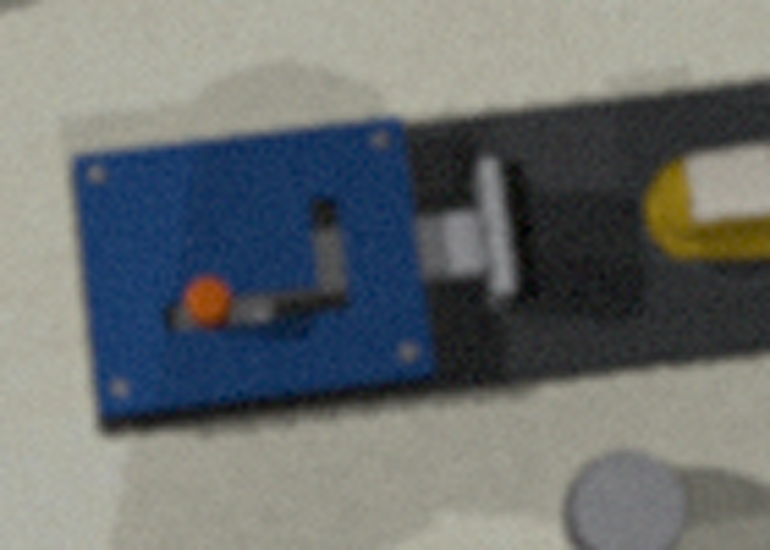

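View pics/sidec.png

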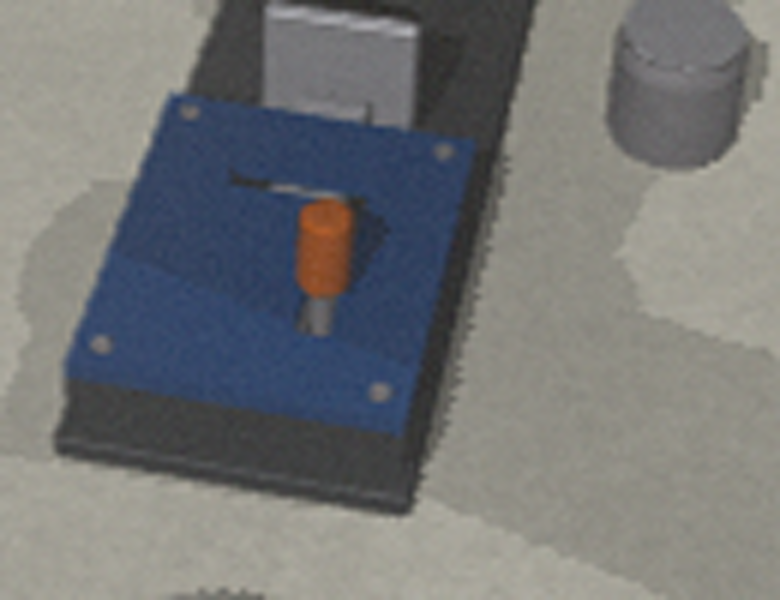

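View pics/wrist1.png

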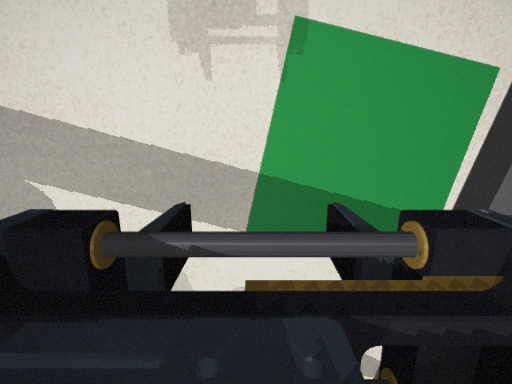

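The top crop shows the blue plate's corners at crop pixels (76,157), (402,122), (435,375) and (103,413), and the orange knob at (208,301). The jaw and knob are near the start of the slot. The short leg points up in the image, towards the hammer.

```bash
cat >> h.py <<'E'
def fit2(H,W):
    H=np.array(H,float);W=np.array(W,float);hc=H.mean(0);wc=W.mean(0)
    U,S,V=np.linalg.svd((H-hc).T@(W-wc)); R=(U@np.diag([1,np.linalg.det(U@V)])@V).T
    t=wc-R@hc; return R,t,W-(H@R.T+t)
E
python3 - <<'E'
from h import *
im=load('top1')
cr=lambda u,v:(190+(u+.5)/5.5-.5,170+(v+.5)/5.5-.5)
P=[(76,157),(402,122),(435,375),(103,413)]
H=[(-.045,.09),(.125,.09),(.125,-.045),(-.045,-.045)]
W=[atz(im,*cr(*p),.05)[:2] for p in P]
R,t,r=fit2(H,W);print('top',t,np.degrees(np.arctan2(R[1,0],R[0,0])),r*1e3)
k=atz(im,*cr(208,300),.092)[:2];print('knob top',k,'holder',R.T@(k-t))
for n,p in (('start',(170,318)),('corner',(345,297)),('end',(323,203))):
    print(n,R.T@(atz(im,*cr(*p),.05)[:2]-t))
print(pt(im,*cr(130,250)),pt(im,*cr(208,300)))
im=load('side1')
cs=lambda u,v:(220+(u+.5)/6-.5,170+(v+.5)/6-.5)
P=[(67,375),(170,94),(476,145),(404,434)]
W=[atz(im,*cs(*p),.05)[:2] for p in P]
H2=[H[0],H[1],H[2],H[3]]
R2,t2,r=fit2(H2,W);print('side',t2,np.degrees(np.arctan2(R2[1,0],R2[0,0])),r*1e3)
k=atz(im,*cs(327,216),.092)[:2];print('knob top',k,R2.T@(k-t2))
im=load('wrist1');print(im['hand_eye'].round(3))
E
```

```text
top [0.51246577 0.08162092] -81.65624211445432 [[-0.88002627 -0.76659295]
 [-2.30174234  1.24223265]
 [ 1.22424339  1.00240813]
 [ 1.95752522 -1.47804783]]
knob top [0.51527302 0.06538227] holder [0.01647414 0.00042112]
start [-0.00507277  0.00063836]
corner [0.08387203 0.00101861]
end [0.07834928 0.05048644]
[0.54706136 0.10878111 0.04754204] [0.51431539 0.06502293 0.09788907]
side [0.5148139  0.08632949] -80.89300423888069 [[-1.83872869  1.72716397]
 [ 0.9690533  -3.18366122]
 [ 0.75894812 -1.07136641]
 [ 0.11072726  2.52786366]]
knob top [0.51886648 0.06563931] [0.02107081 0.00072669]
[[ 0.001 -0.972 -0.234  0.065]
 [ 1.     0.001 -0.     0.001]
 [ 0.    -0.234  0.972 -0.153]
 [ 0.     0.     0.     1.   ]]
```

```bash
cat >> h.py <<'E'
TH=np.radians(-81.3)
def quat(yaw): # tool x along world yaw, z down
    return [np.cos(yaw/2),np.sin(yaw/2),0,0]
E
python3 - <<'E'
from h import *
gripper_to(0.0)
c,s=np.cos(TH),np.sin(TH); R=np.array([[c,-s],[s,c]]); t=np.array([.5136,.084])
p=t+R@np.array([.035,-.08])
print(p, solve_ik([*p,.25],quat(TH+np.pi/2)))
bot.reach([*p,.25],quat(TH+np.pi/2))
im=grab('wrist','wrist2'); st=readout.get_state(); print(st['time'],st['eef_pos'],st['orientation'],st['grip_width'])
cv2.imwrite('pics/wrist2b.png',cv2.resize(im['pixels'][:,:,::-1],None,fx=1.5,fy=1.5,interpolation=cv2.INTER_CUBIC))
E
```

```text
[0.43981462 0.03730185] [ 5.85533856e-02  9.55881155e-02  1.81498692e+00 -4.44089210e-16
  1.23101762e+00  1.47750607e+00]
3.9083 [0.4400093  0.03671286 0.24997547] [9.97158520e-01 7.53317674e-02 8.85009068e-06 1.01155420e-04] 0.0003420891331556024
```

View pics/wrist2b.png

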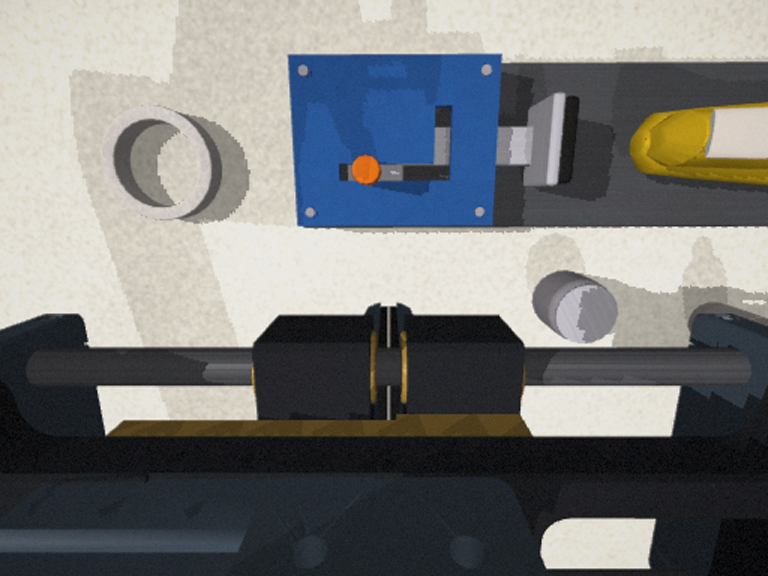

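The wrist view (1.5x) shows the plate corners at (288,55), (501,54), (493,226) and (297,226). The knob top is at (365,169). The tool is nearly parallel to the holder.

Run:
```python
from h import *
from scipy.spatial.transform import Rotation as Ro
im=load('wrist2'); T=np.eye(4);T[:3,:3]=Ro.from_quat(im['q']).as_matrix();T[:3,3]=im['pos'];T=T@im['hand_eye']
cr=lambda u,v:((u+.5)/1.5-.5,(v+.5)/1.5-.5)
P=[(288,55),(501,54),(493,226),(297,226)]
H=[(-.045,.09),(.125,.09),(.125,-.045),(-.045,-.045)]
W=[atz(im,*cr(*p),.05,T)[:2] for p in P]
R,t,r=fit2(H,W);print(t,np.degrees(np.arctan2(R[1,0],R[0,0])),(r@R*1e3).round(1))
k=atz(im,*cr(365,169),.092,T)[:2];print('knob top',k,'holder',R.T@(k-t))
for n,p in (('startwall',(339,172)),('corner',(442,172)),('end',(443,106))):
    print(n,R.T@(atz(im,*cr(*p),.05,T)[:2]-t))
print(pt(im,*cr(320,100),T),pt(im,*cr(365,169),T))
for u,v in ((381,312),(396,312),(270,330),(255,340)): print(im['z_map'][int(v/1.5),int(u/1.5)])
```

```text
[0.51495852 0.08234251] -81.07435243659822 [[ 0.1  0.1]
 [-0.5  0.1]
 [ 0.9 -0.5]
 [-0.5  0.2]]
knob top [0.51821767 0.06548294] holder [0.01716108 0.00060388]
startwall [-0.00725574  0.00046738]
corner [0.08005012 0.00011555]
end [0.07944391 0.05198943]
[0.56780534 0.11165006 0.0508454 ] [0.51826697 0.06555447 0.09086641]
0.16778219
0.17209147
0.081052504
0.4262991
```

```bash
cat >> h.py <<'E'
TH=np.radians(-81.07); t=np.array([.51496,.08234]); R=np.array([[np.cos(TH),-np.sin(TH)],[np.sin(TH),np.cos(TH)]])
Q=quat(TH+np.pi/2)
def w(x,y,z): return [*(t+R@np.array([x,y])),z]
def rep(m=''):
    s=readout.get_state(); print(m,round(s['time'],2),'holder',(R.T@(s['eef_pos'][:2]-t)).round(4),s['eef_pos'][2].round(4),'F',(R.T@s['wrist_force'][:2]).round(2),round(s['wrist_force'][2],2))
E
python3 - <<'E'
from h import *
bot.reach(w(-.045,0,.16),Q); rep('above')
print(bot.move_straight(w(-.045,0,.081),attitude=Q,feed=.06,stop_force=6)); rep('down')
print(bot.move_straight(w(.01,0,.081),feed=.04,stop_force=9)); rep('part')
im=grab('side','side2');grab('wrist','wrist3')
cv2.imwrite('pics/side2c.png',cv2.resize(im['pixels'][120:280,190:370,::-1],None,fx=3.5,fy=3.5,interpolation=cv2.INTER_CUBIC))
E
```

```text
above 4.54 holder [-0.0445 -0.0003] 0.1602 F [-0.26  0.13] -0.27
False
down 6.01 holder [-0.045   0.0003] 0.0814 F [-0.54 -0.33] -0.36
False
part 7.53 holder [ 0.01 -0.  ] 0.081 F [ 0.28 -0.4 ] -0.35
```

View pics/side2c.png

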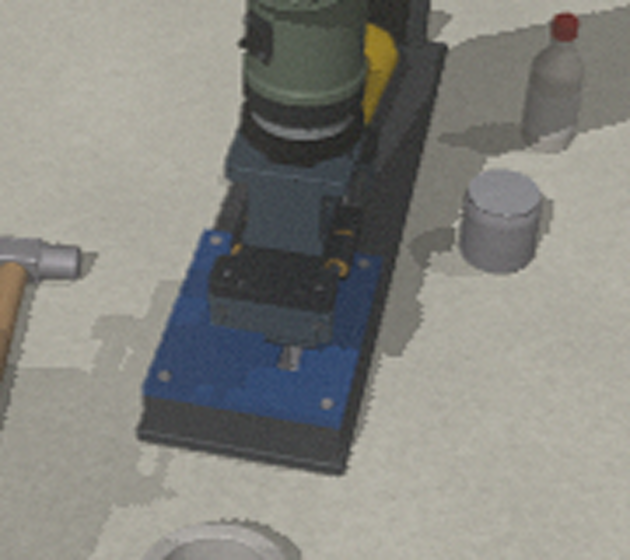

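View pics/wrist3.png

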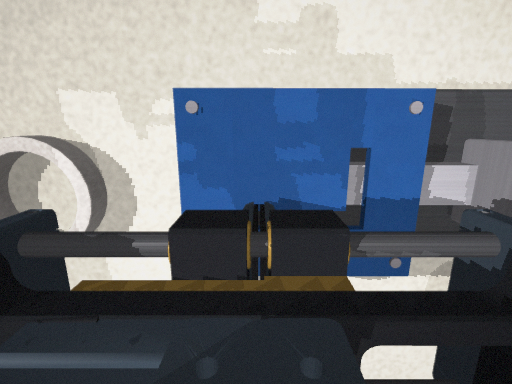

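The knob is hidden behind the gripper in both views. I'll continue slowly with a force stop.

Run:
```python
from h import *
for x in (.03,.05,.065):
    r=bot.move_straight(w(x,0,.081),attitude=Q,feed=.04,stop_force=9); rep(str((x,r)))
    if r: break
im=grab('top','top3');grab('wrist','wrist4')
cv2.imwrite('pics/top3c.png',cv2.resize(im['pixels'][170:270,190:330,::-1],None,fx=5.5,fy=5.5,interpolation=cv2.INTER_CUBIC))
```

```text
(0.03, False) 8.28 holder [0.0306 0.0001] 0.081 F [ 0.73 -0.06] -0.31
(0.05, False) 8.93 holder [ 0.0505 -0.    ] 0.081 F [0.2  0.48] 0.06
(0.065, True) 9.28 holder [ 0.0595 -0.0001] 0.0809 F [-5.35  0.82] 2.74
```

View pics/top3c.png

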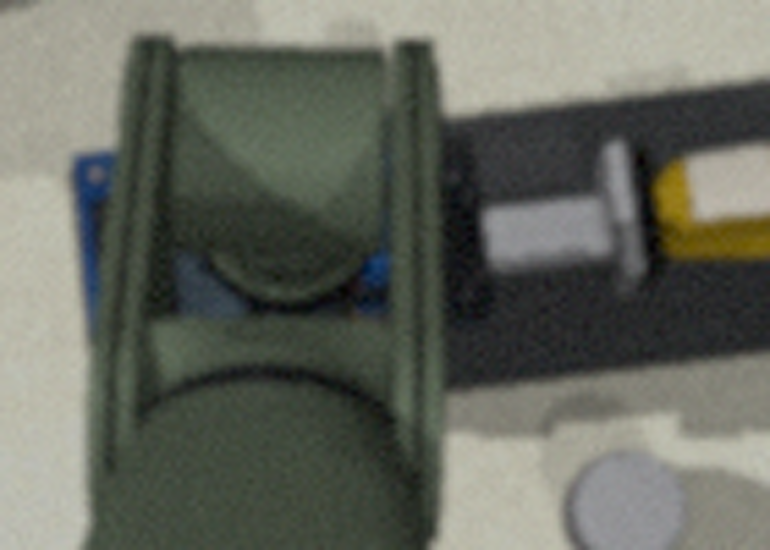

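View pics/wrist4.png

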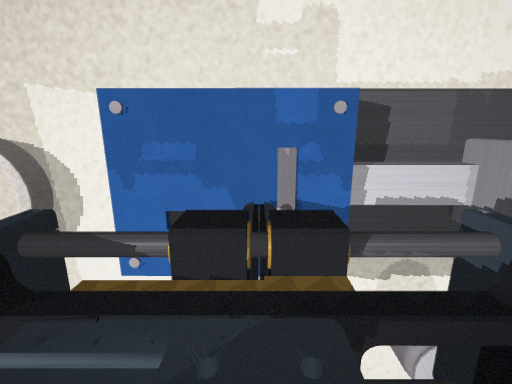

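The top view shows the jaw moved right up beside the last's heel. The force rise at TCP x = 59.5 mm puts the knob at about 82 mm, against the corner wall. Next I'll back off and look.

Run:
```python
from h import *
bot.move_straight(w(.045,0,.081),attitude=Q,feed=.06); rep('back')
bot.move_straight(w(.045,0,.15),feed=.12)
bot.reach(w(.08,-.06,.16),Q); rep('above')
im=grab('wrist','wrist5')
cv2.imwrite('pics/wrist5b.png',cv2.resize(im['pixels'][:,:,::-1],None,fx=1.5,fy=1.5,interpolation=cv2.INTER_CUBIC))
```

```text
back 9.77 holder [ 0.0448 -0.0002] 0.0809 F [0.25 0.19] 0.12
above 10.88 holder [ 0.0803 -0.061 ] 0.1595 F [-0.13  0.76] 0.27
```

View pics/wrist5b.png

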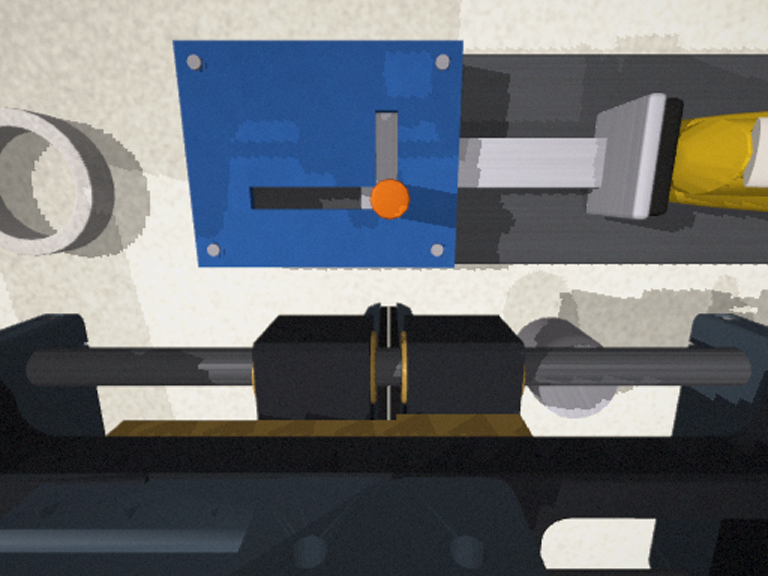

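The knob is at (390,199) in the 1.5x view, at the slot corner and right in line with the fingers.

```bash
cat >> h.py <<'E'
from scipy.spatial.transform import Rotation as Ro
def wT(im):
    T=np.eye(4);T[:3,:3]=Ro.from_quat(im['q']).as_matrix();T[:3,3]=im['pos'];return T@im['hand_eye']
def knob(tag,u,v):
    im=load(tag); k=atz(im,(u+.5)/1.5-.5,(v+.5)/1.5-.5,.092,wT(im))[:2]; return (R.T@(k-t)).round(4)
E
python3 - <<'E'
from h import *
print(knob('wrist5',390,199))
X=.081
bot.move_straight(w(X,-.06,.081),attitude=Q,feed=.08,stop_force=6); rep('down')
for y in (-.015,.005,.03):
    r=bot.move_straight(w(X,y,.081),attitude=Q,feed=.04,stop_force=8); rep(str((y,r)))
    if r: break
im=grab('wrist','wrist6')
E
```

```text
[0.082  0.0003]
down 12.07 holder [ 0.0811 -0.0595] 0.0814 F [-0.23 -0.9 ] 0.16
(-0.015, False) 13.34 holder [ 0.081  -0.0151] 0.0809 F [ 0.32 -0.85] 0.99
(0.005, False) 13.99 holder [0.081  0.0061] 0.0811 F [-0.56  0.32] -0.38
(0.03, True) 14.46 holder [0.081  0.0197] 0.0805 F [ 1.05 -0.66] 0.9
```

View pics/wrist6.png

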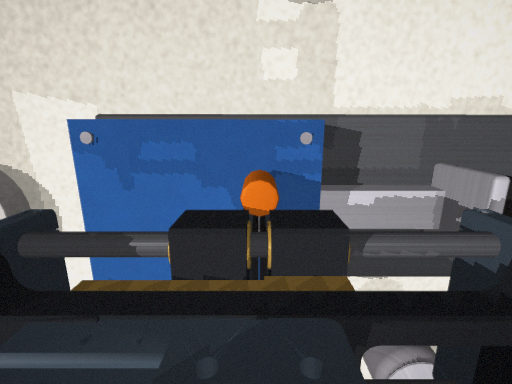

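The stop at TCP y = 19.7 mm puts the knob at about 46.7 mm, against the end wall. I'll back off and check.

Run:
```python
from h import *
bot.move_straight(w(.081,-.02,.081),attitude=Q,feed=.06); rep('back')
bot.move_straight(w(.081,-.06,.17),feed=.12)
im=grab('wrist','wrist7'); rep()
cv2.imwrite('pics/wrist7b.png',cv2.resize(im['pixels'][:,:,::-1],None,fx=1.5,fy=1.5,interpolation=cv2.INTER_CUBIC))
bot.reach(w(.081,-.2,.3),Q); rep('away')
im=grab('top','top4');im2=grab('side','side4')
cv2.imwrite('pics/top4c.png',cv2.resize(im['pixels'][110:290,130:410,::-1],None,fx=2.8,fy=2.8,interpolation=cv2.INTER_CUBIC))
```

```text
back 15.3 holder [ 0.0811 -0.0196] 0.0812 F [-0.28  0.2 ] -0.16
 16.32 holder [ 0.0809 -0.0602] 0.1693 F [ 0.48 -0.67] -0.26
away 17.1 holder [ 0.081  -0.1996] 0.2992 F [ 0.06 -0.17] 0.02
```

View pics/wrist7b.png

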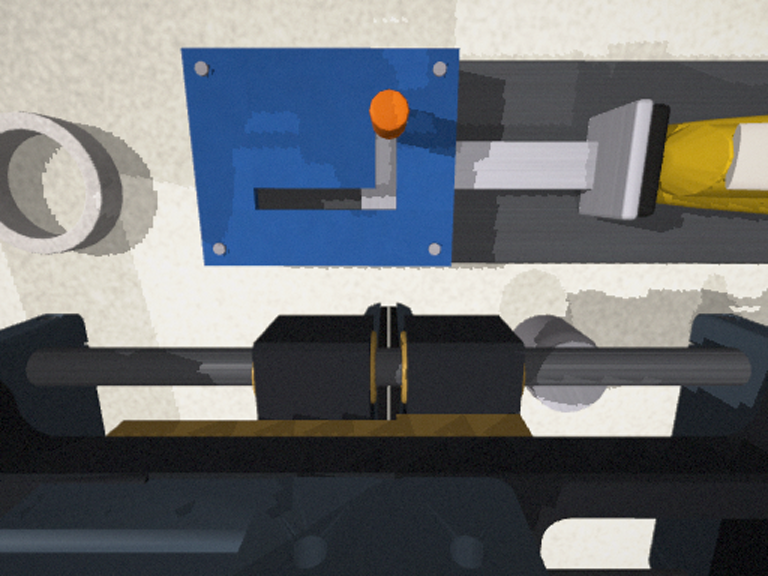

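View pics/top4c.png

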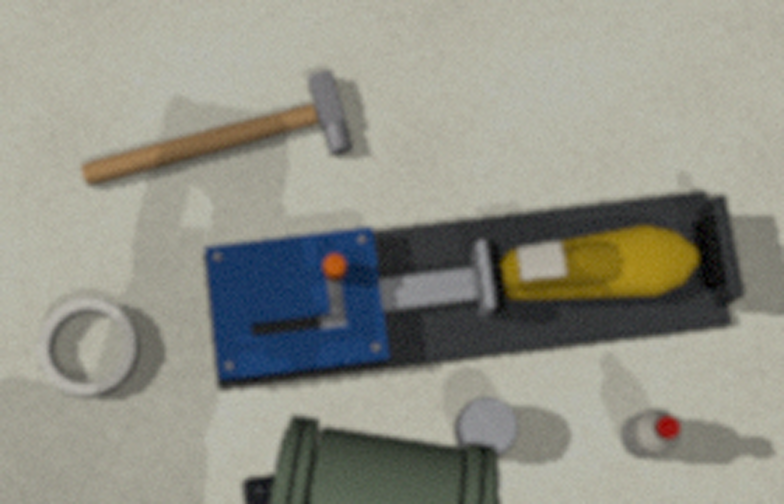

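View pics/side4.png

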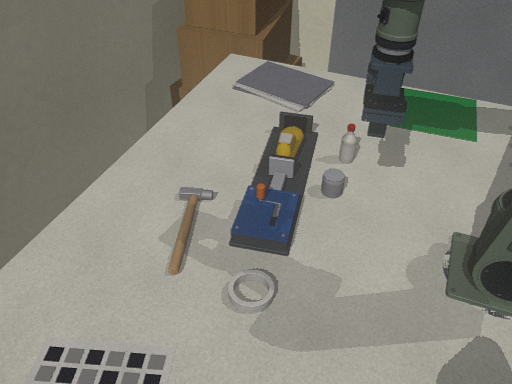

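The knob sits at the end of the short leg, at (389,108) in the wrist view. The jaw is at the last's heel, and the other objects are at the same pixels as before.

Run:
```python
from h import *
print(knob('wrist7',389,108))
im=load('wrist7');print('top z',pt(im,389/1.5,108/1.5,wT(im))[2])
workorder.close_job(); rep()
```

```text
[0.082  0.0484]
top z 0.09334045807589808
the job is handed in; nothing more can be done
the job is handed in; nothing more can be done
```

The shoe last is clamped and the job is handed in. With the gripper closed, I pushed the knob along the long leg until it stopped at the corner. I then backed off, came round to the other side and pushed it to the end of the short leg.

- **Knob position:** the last wrist picture puts it at about x = 82 mm, y = 48 mm in the holder's frame. That is 1 mm past the stated wall stop of 47 mm, which is within the 2 mm calibration error. The force stop put it at about 46.7 mm.
- **Not pulled up:** the top of the knob measured 93 mm above the table, against 92 mm nominal, so it is still down.
- **Surroundings:** the top and side pictures show the jaw at the last's heel. The tape roll, hammer, bottle and tin look unmoved by eye; I did not measure them.
- **Robot:** it stood clear, about 0.2 m from the slot and with the TCP at 0.30 m height, at about 17 s when the job was handed in. I saw no forces above the 9 N stop setting.
- **Not checked:** my final readout call after handing in returned no state, so I have no picture or reading from after that moment.

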